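# Hold the cheese loaf against the cutter's fence and portion stop

### The job

Get the cheese ready for a helper to slice: swing the orange-padded portion stop of the cheese cutter all the way down, set the red-waxed loaf flat on the cutter's board with its yellow cut face towards the stop, and press it into the corner so that the cut face bears squarely on the stop and the long side on the back fence. Finish while still holding the loaf there with the gripper, pressed firmly against both. Leave the wire arm raised and the other things on the counter as they are.

Things in the scene. Friction and masses are not known exactly. Their poses are not given: they have to be found in the camera images.
- cutter: cheese cutter, fixed: pale wooden board 190 (x) x 360 (y) mm, top 22 mm above the counter. Origin under its middle at counter height; x points to the fence (away from the robot), y left along it. Fence front face at x = +35 mm; wire slot at y = +55; wire arm hinge at x = +75, y = +55, z = 38. The loaf lies from the right (-y) across the slot up to the stop, whose face is between y = +70 and +105.
- fence: low aluminium fence along the whole board, 8 mm thick, top 20 mm above the board (42 mm above the counter), 6 mm gap at the slot; fixed to the cutter, same axes. Origin at the foot of its front face, at board level, at the cutter's y = 0. Fingers can pass above it.
- stop_face (a point): point on the portion stop's bearing face, the side that looks to the cutter's -y. With the stop down: in the middle of the face, 24 mm in front of the fence's front face, 22 mm above the board. Turns with the stop.
- stop_pad (a point): point on top of the orange ribbed thumb pad of the portion stop, 55 mm in front of the hinge pin and 11 mm above it when down (then 75 mm above the counter), 13 mm to the cutter's +y of the bearing face. Pad 46 mm long across the fence, 20 mm wide. Turns with the stop about the pin.
- stop_plate: the stop's aluminium plate, 6 mm thick, orange pad on top; down, it hangs from the fence to 54 mm in front of it, 3 to 45 mm above the board, square to the fence. Origin on the hinge pin (parallel to the fence, at the cutter's x = +56 mm, 64 mm above the counter), at the bearing face. Down, its axes are the cutter's. Its carriage is clamped tight on the fence, at a place that varies.
- portion_stop (a joint): angle of the portion stop about its pin, rad: 0 fully down against its rest, grows as it swings up (0.4 to 0.8 at the start). Friction keeps it where it is left; some 2 to 4 N on top of the pad brings it down, following the pad's arc about the pin (towards the robot and down); pressing on its front edge jams it.
- wire_arm (a joint): angle of the cutting wire's steel bow with its black handle, rad: 0 is wire in the slot, 2.0 to 2.1 at the start: raised, leaning back behind the fence, its top about 0.2 m above the counter. Friction holds it. To be left raised.
- cheese: cheese loaf in red wax, rigid, 52 (its x) x 120 (its y) x 58 (its z) mm, about 0.38 kg; slides easily on the cutter's board, fence and stop (friction about 0.25). Origin at the centre of its underside; its +y end is the flat yellow cut face, its +x side goes to the fence. Can be gripped across the 52 mm; gripped with the fingertips 24 mm or more above its underside, the fingers clear the fence.
- cut_face (a point): centre of the yellow cut face, 60 mm along the loaf's +y from its middle, 29 mm up
- serving_board: dark wooden board, fixed, 150 x 200 x 12 mm, on which the loaf lies at the start; origin under its middle
- spoon: steel teaspoon, 137 x 28 x 13 mm, lying to the right of the serving board; bystander
- jar_purple: small jar with a purple lid, 59 mm across, 66 mm high; bystander; origin at the centre of the underside
- spice_a: spice jar with a black cap, 41 mm across, 105 mm high; bystander; origin at the centre of the underside
- salt_shaker: light grey salt shaker, 41 mm across, 76 mm high; bystander; origin at the centre of the underside
- glasses: brown-rimmed spectacles, 141 x 142 x 42 mm; bystander; origin at the centre of the underside

How it is judged (in metres and radians):
At the end, for the whole second after the job is handed in: Stop down (0.06 rad), wire arm up (over 1.7 rad); loaf held in the fingers, at rest, flat on the board (4 mm, 0.05 rad), parallel to the fence (0.05 rad), cut face at the stop and side at the fence (5 mm), over 2 N on the stop, on the fence and from the fingers, through the last second (value of joint portion_stop below 0.06 rad and value of joint wire_arm above 1.7 rad and contact force between cheese and stop_plate above 2 N and contact force between cheese and fence above 2 N and contact force between the fingers and cheese above 2 N and angle between the y axis of cheese and the y axis of fence, either way round below 0.05 rad and angle between cheese's own z axis and vertical below 0.05 rad and z of cheese in the frame of fence between -0.003 and 0.004 m and y of cut_face in the frame of stop_face between -0.005 and 0.004 m and x of cheese in the frame of fence between -0.031 and -0.022 m and linear speed of cheese below 0.02 m/s); the arm keeps its last pose, push and grip.
It fails at once if a bystander (teaspoon, purple jar, spice jar, salt shaker, spectacles) is shifted by more than 30 mm (distance of any of spoon, jar_purple, spice_a, salt_shaker, glasses from where it was at the start of the episode above 0.03 m).
It fails at once if the wire arm is brought down (value of joint wire_arm below 1.5 rad).
It also fails if it takes over 69 s, if anything falls off the work surface, if the arm or the gripper's body presses on something with over 40 N, if the wrist force passes 120 N, or if a joint passes its speed limit or range.

### The arm

A 6-joint arm with a two-finger parallel gripper is mounted at the origin on a cart in front of the work surface, level with it; the furniture and walls round the work are solid. World frame = base frame: x ahead of the robot, y to its left, z up, the work surface at z = 0. Lengths are in mm, angles in degrees, forces in N, time in s.
With the tool pointing down it reaches from about 350 to 950 mm from the base axis. Payload 17.4 kg.
Tool frame: the origin (TCP) lies at the very end of the fingers, on their centre line; the grasp point (between the pads) lies 19 mm behind it; z points along the fingers, y is the line along which they close (so a half turn about z gives the same grasp; the last joint's range is limited). The gripper opens to 93 mm and grips with 3 to 60 N. Pads are 15 mm wide; open, the fingers measure 128 mm over their backs; the gripper's body (75 mm by 188 mm) begins 65 mm behind the grasp point.
Start: joints at [62.063, 6.646, 82.598, -0, 90.757, -2.166], TCP at [293.489, 607.863, 218.646] pointing down, gripper open.
Joint ranges: [-162.19, 162.19], [-47.58, 125.68], [4.15, 143.07], [-65.23, 245.23], [0.69, 171.88], [-170.13, 170.13]. Speed limits (degrees/s): [108.29, 108.29, 127.2, 180, 180, 180].

### API

Orientations are given as [roll, pitch, yaw] about the fixed x, y, z axes, in that order (R = Rz(yaw) Ry(pitch) Rx(roll)).
In Python, from bench import ctrl gives the robot as it stands.
- The arm moves only by the shell command python3 -m pendant 'ROWS' [FORCE]. ROWS is JSON, a list of rows, each a list of 7 numbers: the closure, from -1 (fully open) to 1 (shut), then the shift along the world's x, y, z in mm, then the turn, a rotation vector about the world's x, y, z in degrees. In form: [[gripper, dx, dy, dz, ax, ay, az], ...]. A call has 1 to 20 rows; each row is the pose to reach, as a shift and turn from the pose commanded when the call began; what a row does not reach only later rows make up. A row lasts 1/10 s, in which the tool goes at most 50 mm and 8.59 degrees, less where a joint would pass 70% of its speed; a pose out of reach is approached as far as the arm can. A call with a gripper value outside its range is refused whole. The fingers move at their own pace and stop on an object; FORCE is the grip in N (left out, the last holds). Time passes only in rows, so rows that repeat a pose let the fingers close. It gives the time, the measured TCP pose, the force, the opening and the grip force at its end, in the units of the state.
- ctrl.read_state(): the state, without advancing time (a new reading comes with each control period).
- ctrl.capture(name): name is "scene" or "top" or "wrist"; returns a dict with "pixels" (420x560x3 uint8, red, green, blue), "fx", "fy", "cx", "cy" (pixels), "pose" (4x4, takes a point from camera to world coordinates). Camera axes: x right, y up, looking along -z (the intrinsics and any distortion apply to the point x, -y, -z); pixel columns grow to the right and rows downward; lengths in mm; the calibration is good to about 2 mm. A picture is of the moment at which its call begins. There is no depth.
- ctrl.finish_job(): hands the job in; it is judged then, once.
Trained networks look in a picture, given as the dict that the camera call returned (one of the last four; its "shot" number tells which), for a name from the list of things; names that differ only in an ending like _2 or _b are one class to them, and where a whole thing is asked for, a point or a joint stands for the part that bears it (a point fixed in the world has none). Each returns a list of dicts, best first, with "score" (0 to 1); they miss things now and then, are a little off and sometimes report something else, mostly with a low value. They report only what shows in the picture. A call takes as long as a camera call.
- ctrl.boxes_of(name, picture): "box" ([left, top, right, bottom] in pixels, round what is visible of it).
- ctrl.place_of(name, picture): "location" ([column, row] in pixels: a listed point, or the origin of a listed thing).
The state is a dict: "time": time; "qpos": joint angles; "dq": joint speeds; "tau": joint torques, N m; "position": TCP position; "tool_rot": TCP orientation; "contact_force": force on the tool from outside, world axes, zero at the start; "torque": the same for the moment, N m; "gripper_width": finger opening in mm; "gripper_force": force on a finger pad.
Only numpy, scipy, OpenCV 4.12 (cv2) and the standard library are available. Lean on these libraries where they do the work, as an engineer would, in place of code of your own. Each camera call takes 0.05 s, during which the arm holds its last target. There are 200 camera calls.

## Working session

There is one attempt and no reset: what is moved stays moved. The work goes in short steps, Python scripts to look and compute and a shell command to move; the robot and the scene stay as the last step left them, time stands still between calls to the robot, and variables do not carry over. Pictures are saved under pics/ and viewed, at most 10 in all, crops included, and the job is handed in when it is done.

```bash
mkdir -p pics; ls; cat > h.py <<'E'
import numpy as np, cv2
from bench import ctrl
def ray(p,uv):
    T=np.array(p["pose"]);d=np.array([(uv[0]-p["cx"])/p["fx"],-(uv[1]-p["cy"])/p["fy"],-1.])
    return T[:3,3],T[:3,:3]@d
def onz(p,uv,z):
    o,d=ray(p,uv);return (o+d*(z-o[2])/d[2])
def proj(p,X):
    T=np.array(p["pose"]);c=T[:3,:3].T@(np.array(X)-T[:3,3])
    return [p["cx"]+p["fx"]*c[0]/-c[2],p["cy"]-p["fy"]*c[1]/-c[2]]
def save(p,n): cv2.imwrite("pics/"+n,cv2.cvtColor(p["pixels"],cv2.COLOR_RGB2BGR))
E
python3 - <<'E'
from h import *
s=ctrl.read_state();print({k:np.round(v,2).tolist() for k,v in s.items()})
for c in("top","scene"):
    p=ctrl.capture(c);save(p,c+"0.png")
    print(c,[k for k in p],np.round(p["pose"],2).tolist(),p["fx"],p["cx"])
    for n,z in dict(cutter=0,fence=22,stop_face=60,stop_pad=90,stop_plate=64,cheese=12,cut_face=41,serving_board=0,spoon=5,jar_purple=0,spice_a=0,salt_shaker=0,glasses=0).items():
        r=ctrl.place_of(n,p)[:2]
        for q in r: print(n,round(q["score"],2),np.round(q["location"],1),np.round(onz(p,q["location"],z),1))
E
```

```text
pics
{'time': 0.0, 'qpos': [62.06, 6.67, 82.64, -0.0, 90.76, -2.17], 'dq': [-0.04, 0.08, -0.08, 0.04, -0.04, -0.01], 'tau': [0.0, -72.13, -62.26, 0.08, 0.02, 0.0], 'position': [293.39, 607.68, 217.9], 'tool_rot': [-179.93, -0.0, 154.23], 'contact_force': [0.28, 0.44, -0.04], 'torque': [-0.05, -0.03, 0.03], 'gripper_force': 0.0, 'gripper_width': 92.82}
top ['pixels', 'fx', 'fy', 'cx', 'cy', 'pose', 'shot'] [[-0.01, 0.99, -0.12, 425.48], [-1.0, -0.01, 0.0, -69.54], [0.0, 0.12, 0.99, 1457.82], [0.0, 0.0, 0.0, 1.0]] 508.22460524418284 281.4424696357281
cutter 0.97 [227.1 253.3] [482.3  83.9   0. ]
cutter 0.35 [231.1 160.4] [753.2  74.    0. ]
fence 0.77 [228.5 236.6] [528.5  77.9  22. ]
stop_face 0.54 [199.4 246.4] [499.3 153.8  60. ]
stop_pad 0.7 [229.8 158.7] [737.7  68.7  90. ]
stop_pad 0.51 [190.6 242.5] [508.3 172.8  90. ]
stop_plate 0.52 [201.1 232.1] [538.4 149.   64. ]
cheese 0.85 [368.3 257.5] [ 467.6 -317.9   12. ]
cheese 0.27 [200.2 232.5] [541.4 159.7  12. ]
cut_face 0.75 [350.3 266.1] [ 443.3 -262.3   41. ]
serving_board 0.6 [365.7 251. ] [ 486.6 -313.     0. ]
serving_board
[... 480 characters left out ...]
8864477
cutter 0.89 [229.9 224.7] [484.2  77.6   0. ]
fence 0.74 [237.6 216.1] [520.9  83.9  22. ]
stop_face 0.59 [224.4 198. ] [516.3 172.5  60. ]
stop_pad 0.67 [222.8 191.1] [511.1 173.1  90. ]
stop_plate 0.72 [234.1 195.6] [553.  163.3  64. ]
cheese 0.68 [289.6 275.1] [ 474.6 -315.7   12. ]
cut_face 0.7 [275.9 263.7] [ 449.8 -275.8   41. ]
serving_board 0.79 [290.2 275.5] [ 485.  -304.7   -0. ]
spoon 0.72 [324.4 303. ] [ 484.9 -477.2    5. ]
jar_purple 0.65 [341.8 263.5] [ 664.5 -341.     0. ]
spice_a 0.64 [296.2 211.8] [745.9  27.    0. ]
salt_shaker 0.67 [289.7 204. ] [761.9  93.3   0. ]
salt_shaker 0.35 [326.5 305.5] [ 487.  -484.7    0. ]
glasses 0.68 [246.2 188. ] [692.2 308.8  -0. ]
```

View pics/top0.png

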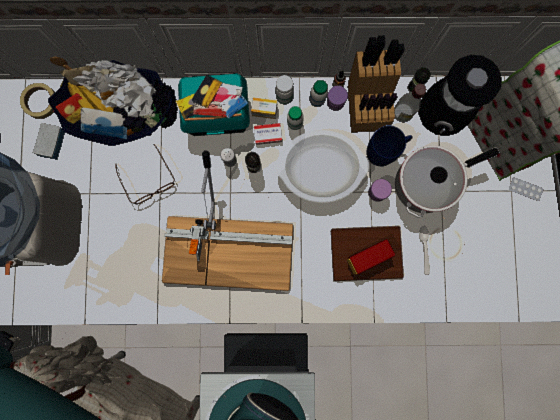

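View pics/scene0.png

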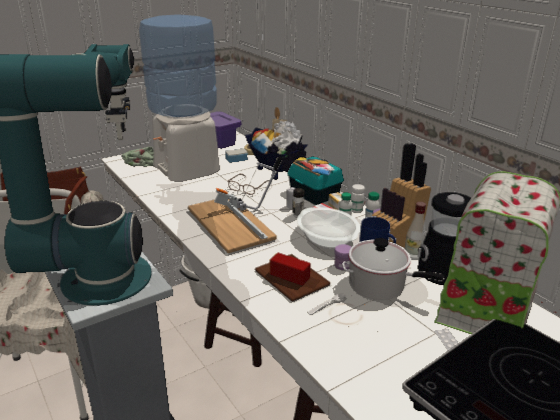

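The top view shows the board at px (163–293, 216–290), the orange pad at about (194,246), and the loaf at (371,257) with its yellow end to the lower left. The wire arm leans back to (207,155). Next I'll move over the cutter for a closer look with the wrist camera.

```bash
python3 -m pendant '[[1,110,-450,130,0,0,-64],[1,110,-450,130,0,0,-64],[1,110,-450,130,0,0,-64],[1,110,-450,130,0,0,-64],[1,110,-450,130,0,0,-64],[1,110,-450,130,0,0,-64],[1,110,-450,130,0,0,-64],[1,110,-450,130,0,0,-64],[1,110,-450,130,0,0,-64],[1,110,-450,130,0,0,-64],[1,110,-450,130,0,0,-64],[1,110,-450,130,0,0,-64],[1,110,-450,130,0,0,-64],[1,110,-450,130,0,0,-64]]' 20
python3 - <<'E'
from h import *
s=ctrl.read_state();print({k:np.round(v,2).tolist() for k,v in s.items()})
p=ctrl.capture("wrist");save(p,"w0.png");print(np.round(p["pose"],2).tolist(),p["fx"])
for n,z in dict(cutter=0,fence=22,stop_face=60,stop_pad=90,stop_plate=64,spice_a=0,salt_shaker=0,wire_arm=38).items():
    for q in ctrl.place_of(n,p)[:2]: print(n,round(q["score"],2),np.round(q["location"],1),np.round(onz(p,q["location"],z),1))
E
```

```text
time: 2.8
position: [403.2, 158.7, 348.2]
tool_rot: [-180.0, 0.0, 90.3]
contact_force: [-0.2, -0.0, -0.0]
gripper_width: 0.5
gripper_force: 0.0
{'time': 2.8, 'qpos': [18.11, -23.86, 97.88, 0.01, 106.03, 17.8], 'dq': [0.04, -0.01, -0.14, -0.19, 0.01, -0.11], 'tau': [-0.64, -28.02, -62.16, 0.07, -0.01, 0.02], 'position': [403.2, 158.74, 348.18], 'tool_rot': [-179.95, 0.01, 90.32], 'contact_force': [-0.18, -0.05, -0.03], 'torque': [-0.04, 0.07, -0.03], 'gripper_force': 0.0, 'gripper_width': 0.49}
[[1.0, -0.0, -0.0, 403.06], [0.0, 0.96, 0.29, 241.06], [-0.0, -0.29, 0.96, 513.8], [0.0, 0.0, 0.0, 1.0]] 368.65695157727856
cutter 0.91 [340.8 205.8] [488.9  84.8   0. ]
fence 0.65 [365.1 214. ] [519.9  79.6  22. ]
stop_face 0.59 [359.3 166.9] [499.3 153.8  60. ]
stop_pad 0.86 [372.2 163.3] [507.7 163.9  90. ]
stop_plate 0.64 [501.1 252.9] [694.1  39.9  64. ]
spice_a 0.75 [500.2 253.3] [734.3  10.7   0. ]
salt_shaker 0.73 [521.1 209.1] [752.3  81.    0. ]Traceback (most recent call last):
  File "<stdin>", line 5, in <module>
ValueError: it knows: cheese, cut_face, cutter, fence, glasses, jar_purple, salt_shaker, serving_board, spice, spoon, stop_face, stop_pad, stop_plate
```

View pics/w0.png

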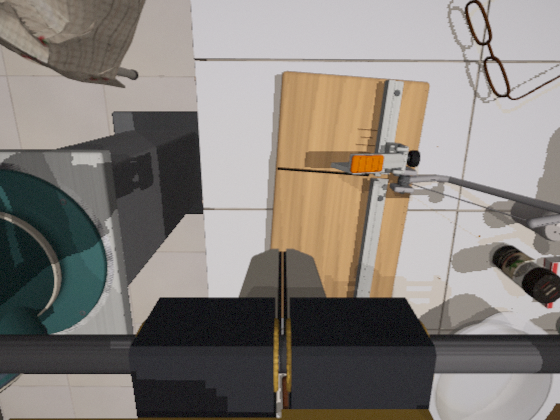

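The wrist view shows the board's far edge from (283,72) to (429,83), the fence front edge from (385,82) down to (358,297), and the raised orange pad at (367,163). I'll fit the cutter pose, stop position and stop angle to these pixels.

```bash
cat > fit.py <<'E'
from h import *
from scipy.optimize import least_squares
ps=[ctrl.capture(c) for c in("wrist","top","scene")]
obs=[]
for i,p in enumerate(ps):
    for n in("cutter","fence","stop_face","stop_pad","stop_plate"):
        for q in ctrl.place_of(n,p)[:3]: obs.append((i,n,q["location"],q["score"]))
# hand points in wrist picture (cutter frame xyz)
man=[((283,72),(-95,180,22)),((429,83),(95,180,22))] 
edge=[((385,82),),((372,190),),((358,297),)]
def model(n,v):
    x,y,f,a,ys=v
    R=np.array([[np.cos(f),-np.sin(f),0],[np.sin(f),np.cos(f),0],[0,0,1]])
    def st(dx,dy,dz): # relative to pin, down
        c,s=np.cos(a),np.sin(a)   # swing up: -x goes to +z
        return (56+dx*c+dz*s, ys+dy, 64-dx*s+dz*c)
    loc=dict(cutter=(0,0,0),fence=(35,0,22),stop_face=st(-45,0,-20),stop_pad=st(-55,13,11),stop_plate=st(0,0,0)).get(n,n)
    return R@np.array(loc,float)+[x,y,0]
def res(v):
    r=[]
    for i,n,uv,s in obs:
        e=np.subtract(proj(ps[i],model(n,v)),uv)
        if np.hypot(*e)<40: r+=list(e*s)
        else: r+=[20,20]
    for uv,l in man: r+=list(np.subtract(proj(ps[0],model(l,v)),uv)*1.5)
    for (uv,) in edge:
        w=onz(ps[0],uv,42)[:2]-v[:2]; c,s=np.cos(v[2]),np.sin(v[2])
        r.append((c*w[0]+s*w[1]-35)*.8)
    return r
o=least_squares(res,[485,81,-.05,.6,88],loss="soft_l1",x_scale=[10,10,.05,.2,10]);v=o.x
print(np.round(v,3),"yaw deg",np.degrees(v[2]))
for i,n,uv,s in obs: print(i,n,round(s,2),np.round(np.subtract(proj(ps[i],model(n,v)),uv),1))
print([np.round(np.subtract(proj(ps[0],model(l,v)),uv),1) for uv,l in man],np.round(res(v)[-3:],1))
for t in(v[3],v[3]*.66,v[3]*.33,0,-.03):
    w=v.copy();w[3]=t;print("pad at",round(t,2),np.round(model("stop_pad",w),1))
E
python3 fit.py
```

```text
[ 4.84983e+02  8.06530e+01 -5.80000e-02  5.89000e-01  7.20590e+01] yaw deg -3.3343885357691256
0 cutter 0.58 [-1.8  2.3]
0 fence 0.92 [1.1 1.6]
0 stop_face 0.89 [-0.9 -0.3]
0 stop_pad 0.75 [-0.3 -0.2]
0 stop_plate 0.57 [2.9 2.5]
0 stop_plate 0.53 [-101.5  -85.5]
1 cutter 0.73 [ 3.3 -1.3]
1 fence 0.77 [-1.8  0.2]
1 stop_face 0.61 [ 1.8 -1.4]
1 stop_face 0.44 [-167.1   -6.2]
1 stop_pad 0.61 [-0.7 -0.9]
1 stop_plate 0.74 [-1.5  1.5]
1 stop_plate 0.71 [  8.6 -10.6]
2 cutter 0.93 [-0.3  0.4]
2 fence 0.51 [-0.5  2.8]
2 stop_face 0.74 [-2.9 -1.1]
2 stop_pad 0.62 [ 0.7 -2.9]
2 stop_plate 0.57 [-0.4 -2.7]
[array([-2.9,  0.2]), array([ 0.9, -1.1])] [-1.5  0.2  0.9]
pad at 0.59 [506.3 164.6 103.7]
pad at 0.39 [499.2 165.   95. ]
pad at 0.19 [494.1 165.3  85.4]
pad at 0 [490.9 165.5  75. ]
pad at -0.03 [490.6 165.5  73.3]
```

```bash
python3 -m pendant '[[1,50,6,-100,0,0,-3.6],[1,103,6,-150,0,0,-3.6],[1,103,6,-190,0,0,-3.6],[1,103,6,-225,0,0,-3.6],[1,103,6,-238,0,0,-3.6],[1,103,6,-238,0,0,-3.6],[1,103,6,-238,0,0,-3.6]]'
python3 -m pendant '[[1,1,0,-4,0,0,0],[1,-1,0,-7,0,0,0],[1,-2,0,-10,0,0,0],[1,-4,0,-13,0,0,0],[1,-6,0,-17,0,0,0],[1,-8,0,-21,0,0,0],[1,-8,0,-21,0,0,0]]'
```

```text
time: 4.8
position: [505.9, 163.7, 109.6]
tool_rot: [-179.8, 0.1, 86.6]
contact_force: [0.1, 0.3, 1.5]
gripper_width: 0.6
gripper_force: 0.0
time: 5.5
position: [498.0, 163.8, 89.0]
tool_rot: [-180.0, 0.0, 86.6]
contact_force: [-0.5, -0.4, 0.8]
gripper_width: 0.5
gripper_force: 0.0
```

```bash
python3 -m pendant '[[1,-2,0,-3,0,0,0],[1,-4,0,-6,0,0,0],[1,-5,0,-9,0,0,0],[1,-6,0,-12,0,0,0],[1,-7,0,-15,0,0,0],[1,-7,0,-17,0,0,0],[1,-7,0,-17,0,0,0]]'
python3 -m pendant '[[1,0,0,-2,0,0,0],[1,0,0,-4,0,0,0],[1,0,0,-5,0,0,0],[1,0,0,-5,0,0,0]]'
```

```text
time: 6.2
position: [491.7, 164.1, 74.5]
tool_rot: [180.0, -0.0, 86.6]
contact_force: [-10.4, -2.8, 22.8]
gripper_width: 0.4
gripper_force: 11.1
time: 6.6
position: [491.8, 164.5, 73.2]
tool_rot: [179.9, -0.1, 86.6]
contact_force: [-33.2, -6.0, 65.3]
gripper_width: 0.6
gripper_force: 32.7
```

The stop reached its rest (force rose at z≈74). Next I'll lift, check the stop, and go on to view the loaf.

```bash
python3 -m pendant '[[1,0,0,50,0,0,0],[0.5,0,0,100,0,0,0],[-1,-20,0,150,0,0,0],[-1,-60,-20,200,0,0,0],[-1,-90,0,245,0,0,0],[-1,-90,0,275,0,0,0],[-1,-90,0,275,0,0,0]]'
python3 fit.py | head -12
```

```text
time: 7.3
position: [400.8, 164.4, 349.0]
tool_rot: [179.6, -0.2, 86.7]
contact_force: [0.7, 0.4, -0.2]
gripper_width: 44.3
gripper_force: 0.0
[ 4.81362e+02  8.30700e+01 -1.22000e-01  3.20000e-02  7.03960e+01] yaw deg -6.992097827645938
0 cutter 0.87 [-3.  2.]
0 cutter 0.48 [-17.5  43.6]
0 fence 0.85 [-0.6  3.3]
0 stop_face 0.92 [ 0.8 -0. ]
0 stop_face 0.54 [  37.4 -251.4]
0 stop_pad 0.97 [-0.2  0.5]
0 stop_pad 0.41 [-1.4 -6.4]
1 cutter 0.73 [-0.  -0.4]
1 fence 0.97 [-1.7  3.8]
1 stop_face 0.69 [0.7 1.2]
1 stop_face 0.18 [-27.2  -6.3]
```

```bash
python3 -m pendant '[[-1,13,-50,0,0,0,8],[-1,26,-100,0,0,0,16],[-1,38,-150,0,0,0,23],[-1,38,-200,0,0,0,23],[-1,38,-250,0,0,0,23],[-1,38,-300,-10,0,0,23],[-1,38,-350,-20,0,0,23],[-1,38,-380,-30,0,0,23],[-1,38,-380,-30,0,0,23],[-1,38,-380,-30,0,0,23]]'
python3 - <<'E'
from h import *
p=ctrl.capture("wrist");save(p,"w1.png");print(np.round(p["pose"],2).tolist())
ps={"wrist":p,"top":ctrl.capture("top")}
for c,p in ps.items():
  for n,z in dict(cheese=12,cut_face=41,serving_board=0,spoon=5,jar_purple=0).items():
    for q in ctrl.place_of(n,p)[:2]: print(c,n,round(q["score"],2),np.round(q["location"],1),np.round(onz(p,q["location"],z),1))
E
```

```text
time: 9.2
position: [439.2, -217.3, 311.8]
tool_rot: [-179.9, -0.1, 109.5]
contact_force: [0.4, 0.3, -0.6]
gripper_width: 93.2
gripper_force: 0.0
[[0.94, -0.32, -0.1, 412.3], [0.33, 0.9, 0.27, -139.84], [-0.0, -0.29, 0.96, 477.54], [0.0, 0.0, 0.0, 1.0]]
wrist cheese 0.94 [279.4 237. ] [ 470.2 -316.    12. ]
wrist cut_face 0.76 [272.4 200.2] [ 442.4 -262.    41. ]
wrist cut_face 0.18 [395.3 289.4] [ 636.4 -324.3   41. ]
wrist serving_board 0.77 [286.3 229.9] [ 477.2 -307.5    0. ]
wrist spoon 0.83 [258.8 332.4] [ 492.5 -473.3    5. ]
wrist spoon 0.26 [273.  198.9] [ 445.  -270.1    5. ]
wrist jar_purple 0.71 [396.5 290.8] [ 660.  -343.1    0. ]
top spoon 0.56 [428.4 248.4] [ 492.7 -491.4    5. ]
top spoon 0.15 [232.1 157.6] [760.4  70.6   5. ]
top jar_purple 0.71 [376.4 193.5] [ 652.9 -348.2    0. ]
top jar_purple 0.23 [226.7 251.6] [487.1  85.1   0. ]
```

View pics/w1.png

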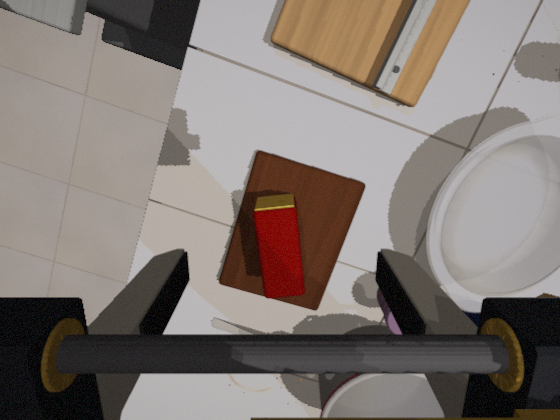

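The wrist view shows the loaf's top face with corners at about (256,211), (295,207), (304,292) and (266,298). The yellow cut face is towards the image top.

```bash
python3 - <<'E'
from h import *
p=ctrl.capture("wrist")
hsv=cv2.cvtColor(p["pixels"],cv2.COLOR_RGB2HSV);m=(((hsv[...,0]<6)|(hsv[...,0]>174))&(hsv[...,1]>200)&(hsv[...,2]>110)).astype("uint8")
m[:150]=0;m[310:]=0;m[:,:220]=0;m[:,330:]=0
n,l,st,c=cv2.connectedComponentsWithStats(m);k=1+st[1:,4].argmax()
pts=np.argwhere(l==k)[:,::-1]
W=np.array([onz(p,q,70)[:2] for q in pts]);r=cv2.minAreaRect(W.astype("float32"));print(r,np.round(cv2.boxPoints(r),1).tolist())
W=np.array([onz(p,q,70)[:2] for q in[(255,211),(295,207),(304,292),(266,298)]]);print(np.round(W,1).tolist(),W.mean(0))
print(ctrl.read_state()["position"])
E
```

```text
((470.8152160644531, -314.06683349609375), (47.121150970458984, 112.60475158691406), 25.7653751373291) [[425.1000061035156, -273.6000061035156], [474.1000061035156, -375.0], [516.5, -354.5], [467.6000061035156, -253.10000610351562]]
[[426.6, -272.1], [468.7, -251.9], [517.5, -352.3], [475.6, -376.2]] [ 472.10101484 -313.10820435]
[ 439.52530595 -215.97653644  312.69000156]
```

```bash
python3 -m pendant '[[-1,20,-40,-20,0,0,6],[-1,36,-80,-40,0,0,6],[-1,36,-107,-80,0,0,6],[-1,36,-107,-130,0,0,6],[-1,36,-107,-180,0,0,6],[-1,36,-107,-220,0,0,6],[-1,36,-107,-250,0,0,6],[-1,36,-107,-272,0,0,6],[-1,36,-107,-272,0,0,6],[0.5,36,-107,-272,0,0,6],[0.5,36,-107,-272,0,0,6],[0.5,36,-107,-272,0,0,6],[0.5,36,-107,-272,0,0,6],[0.5,36,-107,-272,0,0,6],[0.5,36,-107,-272,0,0,6]]' 25
```

```text
time: 11.35
position: [475.5, -323.3, 41.0]
tool_rot: [-180.0, 0.0, 115.6]
contact_force: [-1.9, -0.1, 3.5]
gripper_width: 51.8
gripper_force: 25.0
```

```bash
python3 -m pendant '[[0.5,0,0,30,0,0,0],[0.5,0,0,70,0,0,0],[0.5,0,15,110,0,0,0],[0.5,0,60,110,0,0,-5],[0.5,3,105,110,0,0,-10],[0.5,5,150,110,0,0,-16],[0.5,8,195,110,0,0,-22],[0.5,10,240,110,0,0,-29],[0.5,10,285,110,0,0,-29],[0.5,10,330,110,0,0,-29],[0.5,10,370,110,0,0,-29],[0.5,10,385,90,0,0,-29],[0.5,10,385,50,0,0,-29],[0.5,10,385,20,0,0,-29],[0.5,10,385,20,0,0,-29]]'
python3 - <<'E'
from h import *
s=ctrl.read_state();print(s["position"],s["tool_rot"],s["contact_force"])
p=ctrl.capture("wrist");save(p,"w2.png")
for n in("cut_face","stop_face","stop_pad","fence"):
    for q in ctrl.place_of(n,p)[:1]: print(n,round(q["score"],2),np.round(q["location"],1))
p=ctrl.capture("scene");save(p,"s2.png")
q=cv2.imread("pics/s2.png")[150:270,150:310];cv2.imwrite("pics/s2c.png",cv2.resize(q,None,fx=4.5,fy=4.5,interpolation=cv2.INTER_CUBIC))
E
```

```text
time: 12.85
position: [482.9, 61.9, 56.3]
tool_rot: [-179.6, 0.1, 86.7]
contact_force: [-0.4, 0.0, -5.1]
gripper_width: 51.9
gripper_force: 25.0
[482.8745071   61.8815168   56.31917199] [-1.79596703e+02  5.45106486e-02  8.66550019e+01] [-0.36552559  0.00954218 -5.10307971]
cut_face 0.85 [282.2 123.3]
stop_face 0.97 [310.   72.7]
stop_pad 0.93 [287.5  30.7]
fence 0.58 [346.5 204. ]
```

View pics/w2.png

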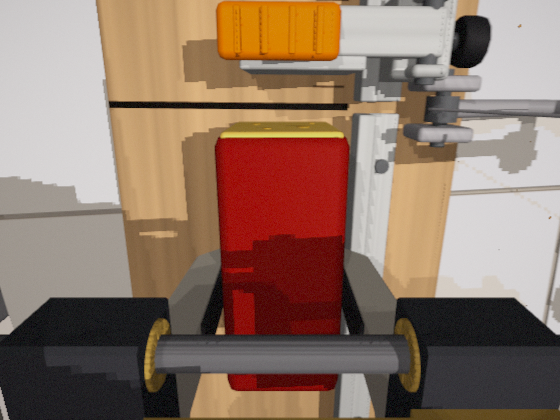

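View pics/s2c.png

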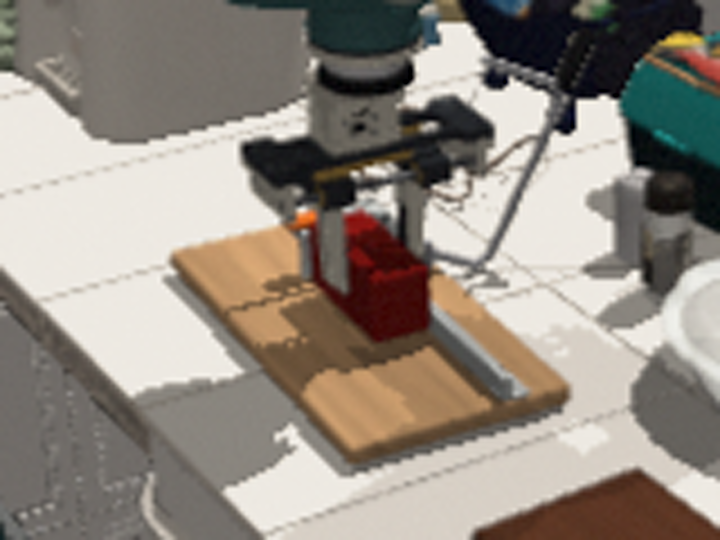

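Loaf is held parallel to the fence, about 5 mm above the board, 10 mm from the fence and 21 mm from the stop. The stop is down and the wire arm is up. I'll lower it gently.

```bash
python3 -m pendant '[[0.5,0,0,-2,0,0,0],[0.5,0,0,-4,0,0,0],[0.5,0,0,-5,0,0,0],[0.5,0,0,-5,0,0,0],[0.5,0,0,-5,0,0,0]]'
```

```text
time: 13.65
position: [485.5, 61.9, 55.6]
tool_rot: [-180.0, -0.0, 86.6]
contact_force: [0.3, 0.5, -3.8]
gripper_width: 52.0
gripper_force: 25.0
```

```bash
python3 -m pendant '[[0.5,0,0,-2,0,0,0],[0.5,0,0,-3,0,0,0],[0.5,0,0,-4,0,0,0],[0.5,0,0,-4,0,0,0],[0.5,0,0,-4,0,0,0]]'; python3 -m pendant '[[0.5,0,0,-1,0,0,0],[0.5,0,0,-1,0,0,0],[0.5,0,0,-1,0,0,0]]'
```

```text
time: 14.15
position: [485.5, 61.9, 51.7]
tool_rot: [-180.0, 0.0, 86.6]
contact_force: [-0.5, 0.6, -4.5]
gripper_width: 51.9
gripper_force: 25.0
time: 14.45
position: [485.7, 61.9, 51.0]
tool_rot: [180.0, -0.0, 86.6]
contact_force: [-0.3, -0.8, 0.7]
gripper_width: 51.9
gripper_force: 25.0
```

Board contact made. Next I'll slide along the fence direction towards the stop.

```bash
python3 -m pendant '[[0.5,0,5,0,0,0,0],[0.5,1,10,0,0,0,0],[0.5,1,14,0,0,0,0],[0.5,1,17,0,0,0,0],[0.5,1,18,0,0,0,0],[0.5,1,18,0,0,0,0]]'; python3 -m pendant '[[0.5,0,1,0,0,0,0],[0.5,0,2,0,0,0,0],[0.5,0,2,0,0,0,0],[0.5,0,2,0,0,0,0]]'
```

```text
time: 15.05
position: [486.7, 80.3, 51.0]
tool_rot: [180.0, -0.0, 86.7]
contact_force: [-0.3, 0.4, 5.0]
gripper_width: 51.8
gripper_force: 25.0
time: 15.45
position: [486.7, 82.1, 51.0]
tool_rot: [180.0, -0.0, 86.6]
contact_force: [-0.0, -1.0, 5.1]
gripper_width: 51.6
gripper_force: 25.0
```

```bash
python3 -m pendant '[[0.5,0,1,0,0,0,0],[0.5,0,2,0,0,0,0],[0.5,0,2,0,0,0,0],[0.5,0,2,0,0,0,0]]'; python3 -m pendant '[[0.5,3,0,0,0,0,0],[0.5,5,0,0,0,0,0],[0.5,5,0,0,0,0,0],[0.5,5,0,0,0,0,0]]'
```

```text
time: 15.85
position: [486.7, 84.1, 51.0]
tool_rot: [180.0, -0.0, 86.6]
contact_force: [-0.3, -2.4, 4.5]
gripper_width: 52.0
gripper_force: 25.0
time: 16.25
position: [491.6, 83.8, 51.0]
tool_rot: [180.0, 0.0, 86.6]
contact_force: [-1.0, -5.1, 5.4]
gripper_width: 51.9
gripper_force: 25.0
```

```bash
python3 -m pendant '[[0.5,1,0,0,0,0,0],[0.5,2,0,0,0,0,0],[0.5,2,0,0,0,0,0],[0.5,2,0,0,0,0,0]]'; python3 -m pendant '[[0.5,1,0,0,0,0,0],[0.5,1,0,0,0,0,0],[0.5,1,0,0,0,0,0]]'
```

```text
time: 16.65
position: [493.4, 83.7, 51.0]
tool_rot: [-180.0, 0.0, 86.6]
contact_force: [-4.8, -5.2, 8.3]
gripper_width: 51.8
gripper_force: 25.0
time: 16.95
position: [493.7, 83.9, 50.9]
tool_rot: [-179.9, 0.0, 86.6]
contact_force: [-11.7, -4.3, 12.8]
gripper_width: 51.6
gripper_force: 25.0
```

```bash
python3 -m pendant '[[0.5,0,1,0,0,0,0],[0.5,0,1,0,0,0,0],[0.5,0,1,0,0,0,0],[0.5,0,1,0,0,0,0]]' 30
python3 - <<'E'
from h import *
s=ctrl.read_state();print(s["torque"],s["contact_force"])
p=ctrl.capture("wrist");save(p,"w3.png")
for n in("cut_face","stop_face","stop_pad","fence"):
    for q in ctrl.place_of(n,p)[:1]: print(n,round(q["score"],2),np.round(q["location"],1))
E
```

```text
time: 17.35
position: [493.7, 84.2, 50.9]
tool_rot: [-179.9, 0.1, 86.6]
contact_force: [-10.6, -9.8, 12.4]
gripper_width: 52.3
gripper_force: 30.0
[-1.80244208  2.03909524 -0.11787785] [-10.55169723  -9.77996382  12.38076246]
stop_face 0.96 [287.  124.6]
stop_pad 0.92 [262.3  95.8]
```

View pics/w3.png

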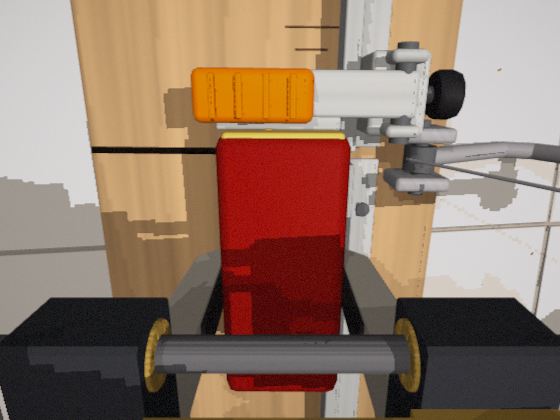

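Loaf's cut face (yellow edge, row 134) is at the stop plate and its side is on the fence. The pad is flat. One last small press towards the stop for margin, then I'll check it is steady.

```bash
python3 -m pendant '[[0.5,0.5,1,0,0,0,0],[0.5,0.5,1,0,0,0,0],[0.5,0.5,1,0,0,0,0],[0.5,0.5,1,0,0,0,0],[0.5,0.5,1,0,0,0,0],[0.5,0.5,1,0,0,0,0],[0.5,0.5,1,0,0,0,0],[0.5,0.5,1,0,0,0,0]]'
python3 -c "
from h import *
import re
ps=[ctrl.capture('top'),ctrl.capture('scene')]
for p in ps:
  for n,z in dict(stop_pad=75,salt_shaker=0,spice_a=0,jar_purple=0,spoon=5).items():
    for q in ctrl.place_of(n,p)[:1]: print(n,round(q['score'],2),np.round(onz(p,q['location'],z)))
print(ctrl.read_state()['contact_force'],ctrl.read_state()['torque'])"
```

```text
time: 18.4
position: [494.0, 84.7, 50.9]
tool_rot: [-179.9, 0.2, 86.6]
contact_force: [-14.4, -15.7, 13.6]
gripper_width: 51.8
gripper_force: 30.0
salt_shaker 0.76 [752.  75.   0.]
spice_a 0.78 [745.  15.   0.]
jar_purple 0.72 [ 656. -350.    0.]
spoon 0.61 [ 489. -482.    5.]
stop_pad 0.48 [486. 152.  75.]
salt_shaker 0.55 [ 653. -346.   -0.]
spice_a 0.73 [564. 239.   0.]
jar_purple 0.89 [ 651. -345.    0.]
spoon 0.56 [ 482. -485.    5.]
[-14.19226709 -15.56684849  14.31243015] [-2.46800891  2.40451995 -0.2082462 ]
```

```bash
python3 -c "
from bench import ctrl
print(ctrl.finish_job())"
```

```text
the job is handed in; nothing more can be done
None
```

I handed the job in at about 18.5 s of the 69 s allowed: the stop is swung down and the loaf is held against stop and fence (wrist force about 15 N towards each). The wire arm was never touched and I saw no bystander move; no verdict came back.

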